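# Hold the test eye in the locating corner

## Task

Slide the clamp's blue jaw fully back by its red tab, lift the test eye (black post on a square-cornered aluminium base) out of the clamp and stand it flat on the dark plate of the nest with its lens facing the white sight head. Push it into the corner until the base is flush against both brass fences at once, and keep holding it pressed firmly against both: the program finishes while still holding and pressing it there, without letting go. Leave the bottle, the glasses case and the occluder where they are.

Things in the scene. Friction and masses are not known exactly. Their poses are not given: they have to be found in the camera images.
- test_eye: Test eye, 0.2 to 0.45 kg. Aluminium base 64 (x) by 56 (y) by 30 mm high; on its centre a black post 30 (x) by 28 (y) mm rising from 30 to 86 mm. Origin: centre of the base's underside; z up, the lens looks to +x. Starts standing in the clamp, axes as the clamp's, up to 8 mm off along x. Grip the post across its y faces, fingertips 32 mm or more up, clear of fences and jaw.
- lens (a point): Centre of the amber lens on the test eye, 22.5 mm to +x of its origin (7.5 mm out from the post) and 50 mm above its underside.
- clamp: Slide-jaw clamp, fixed to the table; grey base plate 90 (x) by 166 (y) by 12 mm (y from -114 to +52 mm). Origin: on the table under the parked test eye, whose underside stands on the plate at 12 mm height. Fixed jaw at its +y side (y 28.5 to 46.5 mm, top at 46 mm); the moving blue jaw is at its -y side.
- jaw (a joint): Slide of the blue jaw, m: 0 closed, 0.040 fully back at its stop; grows as the jaw moves along the clamp's -y. Drags with about 3 N, stays where left. Starts at 0 to 0.004. At 0 its face is 0.5 mm from the test eye's base and its lip overhangs the base by 8.5 mm, so the test eye cannot be lifted. Jaw top 49.5 mm above the table, 70 mm wide in x.
- jaw_tab (a point): Centre of the top of the red tab on the moving jaw, 83.5 mm above the table; the tab is 20 mm (clamp x) by 14 mm (clamp y) and stands 34 mm above the jaw. At joint 0 it lies 48 mm to -y of the clamp's origin. Pinch it across x, or push it, along the clamp's -y.
- nest: Locating nest, fixed; dark plate, x -68 to 102, y -68 to 52 mm, top 10 mm above the table. Origin: at table height, exactly below the test eye's origin when its base touches both fences; the axes then agree too. Behind the end fence a white sight head: x 58 to 100 mm, 76 mm wide, top 82 mm above the table; its window looks to -x.
- end_fence: Brass end fence of the nest, same origin and axes as the nest: its face is at x = 32 mm (looks to -x), y from -36 to 26 mm, top 40 mm above the table (30 mm above the plate). Rigid.
- side_fence: Brass side fence of the nest, same origin and axes as the nest: its face is at y = 28 mm (looks to -y), x from -36 to 24 mm, top 40 mm above the table. Rigid.
- drop_bottle: Bystander: small white bottle with blue cap, 32 mm diameter, 65 mm tall; origin at the centre of its underside. Leave alone.
- glasses_case: Bystander: blue glasses case 160 by 62 by 42 mm; origin at the centre of its underside. Leave alone.
- occluder: Bystander: flat black occluder paddle about 165 mm long, 6 mm thick; origin at its underside in the handle. Leave alone.
Mind the look-alikes: they are no part of the job. Of the things that look like the test_eye, the smaller one is meant.

How it is judged:
On the way, in this order (a step that is already met when the one before it is completed fails the run):
1. the jaw is slid back while the test eye still stands in the clamp (value of joint jaw above 0.034 m and horizontal distance between test_eye and clamp below 0.03 m and height (world z) of test_eye below 0.02 m), for 0.1 s.
2. the test eye is lifted out, at least 18 mm off the clamp's plate, in the gripper (height (world z) of test_eye above 0.03 m and contact force between the fingers and test_eye above 1 N), for 0.1 s.
At the end, for the whole second after the job is handed in: Through the last second the test eye stands flat in the nest, lens to the sight head, within 2 mm of both fences and 0.035 rad of square, over 3 N on each fence, held by the fingers, at rest, upright (0.05 rad, 2.5 mm); jaw still open over 30 mm (x of test_eye in the frame of nest between -0.002 and 0.003 m and y of test_eye in the frame of nest between -0.002 and 0.003 m and z of test_eye in the frame of nest between 0.008 and 0.0125 m and angle between test_eye's own z axis and vertical below 0.05 rad and angle between the y axis of test_eye and the y axis of nest, either way round below 0.035 rad and x of lens in the frame of nest above 0.01 m and contact force between test_eye and end_fence above 3 N and contact force between test_eye and side_fence above 3 N and contact force between the fingers and test_eye above 2 N and linear speed of test_eye below 0.01 m/s and value of joint jaw above 0.03 m); the arm keeps its last pose, push and grip.
It fails at once if a bystander is moved more than 20 mm (distance of any of drop_bottle, glasses_case, occluder from where it was at the start of the episode above 0.02 m).
It also fails if it takes over 58 s, if anything falls off the work surface, if the arm or the gripper's body presses on something with over 40 N, if the wrist force passes 120 N, or if a joint passes its speed limit or range.

## Robot

A 6-joint arm with a two-finger parallel gripper is mounted at the origin on the work surface. World frame = base frame: x ahead of the robot, y to its left, z up, the work surface at z = 0. Lengths are in m, angles in rad, forces in N, time in s.
With the tool pointing down it reaches from about 0.4 to 0.825 m from the base axis. Payload 7 kg.
Tool frame: the origin (TCP) lies at the very end of the fingers, on their centre line; the grasp point (between the pads) lies 19 mm behind it (arm.pinch_z is the z of the grasp point in the tool frame, in m); z points along the fingers, y is the direction in which the jaws open and shut (so a half turn about z gives the same grasp; the last joint's range is limited). The gripper opens to 88 mm and grips with 3 to 60 N. Pads are 19 mm wide; open, the fingers measure 130 mm over their backs; the gripper's body (78 mm by 193 mm) begins 47 mm behind the grasp point.
Start: joints at [1.611, 0.359, 0.012, 0, -1.224, -0.288], TCP at [0.166, 0.654, 0.227] pointing down, gripper open.
Joint ranges: [-3.07, 3.07], [-1.43, 2.12], [-1.02, 1.25], [-3.03, 1.67], [-3.05, -0], [-3.03, 3.03]. Speed limits (rad/s): [2.39, 2.39, 3.01, 3.14, 3.14, 3.14].

## Interface

Orientations are given as [roll, pitch, yaw] about the fixed x, y, z axes, in that order (R = Rz(yaw) Ry(pitch) Rx(roll)).
In Python, from station import arm gives the robot as it stands.
- The arm moves only by the tool drive_tool, never from a script. Its argument "targets" is a list of rows, each a list of 6 numbers: the shift along the world's x, y, z in units of 0.04 m (1.0 is 0.04 m), then the turn, a rotation vector about the world's x, y, z in units of 6 degrees (1.0 is 6 degrees). In form: [[x, y, z, wx, wy, wz], ...]. A call has 1 to 5 rows; each row shifts and turns the commanded pose from where the row before left it; what a row does not reach is not made up. A row lasts 1/8 s, in which the tool goes at most 62.5 mm and 10.7 degrees, less where a joint would pass 70% of its speed; a pose out of reach is approached as far as the arm can. A call with a number of a shift or a turn outside -1 to 1 is refused whole. A call with a gripper value outside its range is refused whole. "claw" is the opening, from 0 (shut) to 1 (fully open), set as the call begins (left out, the last holds). The fingers move at their own pace and stop on an object; "newtons" is the grip in N (left out, the last holds). Time passes only in rows, so rows that do not move let the fingers close. It gives the time, the measured TCP pose, the force and the opening at its end, in the units of the state.
- arm.get_state(): the state, without advancing time (a new reading comes with each control period).
- arm.grab_frame(name): name is "side" or "top"; returns (picture, depth): 400x640x3 uint8, red, green, blue; 400x640 float32, m along the optical axis (not along the pixel's ray), 0 where there is no reading.
- arm.get_calibration(name): a dict with "mtx" (3x3 intrinsics, pixels), "origin" and "rotation" of the camera in the world. Camera axes: x right, y up, looking along -z (the intrinsics and any distortion apply to the point x, -y, -z); pixel columns grow to the right and rows downward; lengths in m; the calibration is good to about 2 mm. A picture is of the moment at which its call begins. get_calibration takes no time and is no camera call.
- arm.job_done(): hands the job in, once; it reports no verdict.
Trained networks look in the newest picture that a camera, given by its name, has taken for a name from the list of things; names that differ only in an ending like _2 or _b are one class to them, and where a whole thing is asked for, a point or a joint stands for the part that bears it (a point fixed in the world has none). Each returns a list of dicts, best first, with "score" (0 to 1); they miss things now and then, are a little off and sometimes report something else, mostly with a low value. They report only what shows in the picture. A call takes as long as a camera call. They do not tell look-alikes from the thing itself.
- arm.search_frame(target, camera): "point" ([x, y, z] in m, in the coordinates of the camera as it stood for that picture, good to about 4 mm: the middle of the surface that is visible of it).
- arm.cut_out(target, camera): "pixels" (400x640 bool, what is visible of it).
- arm.landmark_of(target, camera): "point" ([x, y, z] in m, in the coordinates of the camera as it stood for that picture, good to about 4 mm: a listed point, or the origin of a listed thing).
The state is a dict: "t": time; "q": joint angles; "qd": joint speeds; "joint_efforts": joint torques, N m; "eef_pos": TCP position; "ee_rot": TCP orientation; "force": force on the tool from outside, world axes, zero at the start; "moment": the same for the moment, N m; "width": finger opening in m.
Only numpy, scipy, OpenCV 4.12 (cv2) and the standard library are available. Lean on these libraries where they do the work, as an engineer would, in place of code of your own. Each camera call takes 0.05 s, during which the arm holds its last target. There are 200 camera calls.

## Working session

There is one attempt and no reset: what is moved stays moved. The work goes in short steps, Python scripts to look and compute and a tool call to move; the robot and the scene stay as the last step left them, time stands still between calls to the robot, and variables do not carry over. Pictures are saved under pics/ and viewed, about 8 in all and at most 12, crops included, and the job is handed in when it is done.

Besides the shell and the picture viewer there is one more tool, called after "Request:" by a JSON object that holds its "op" and its "data", one argument or row to a line. drive_tool: Moves the arm, as the interface text tells. Shifts and turns lie within -1 to 1; 1 stands for 0.04 m of shift or 6 degrees of turn. Its arguments: {"type":"object","properties":{"targets":{"type":"array"},"claw":{"type":"number"},"newtons":{"type":"number"}},"required":["targets"]}

```bash
mkdir -p pics; ls
cat > h.py <<'E'
import numpy as np, cv2
from station import arm
def cal(n):
    c=arm.get_calibration(n); return np.array(c["mtx"]),np.array(c["origin"]),np.array(c["rotation"]).reshape(3,3),c
def c2w(n,p):
    K,o,R,_=cal(n); return o+R@np.array(p)
def cloud(n,d):
    K,o,R,_=cal(n); v,u=np.mgrid[0:400,0:640]
    P=np.stack([(u-K[0,2])/K[0,0]*d,-(v-K[1,2])/K[1,1]*d,-d],-1)
    return P@R.T+o
def w2p(n,p):
    K,o,R,_=cal(n); q=R.T@(np.array(p)-o); return K[0,0]*q[0]/-q[2]+K[0,2],K[1,1]*-q[1]/-q[2]+K[1,2]
E
python3 - <<'E'
from h import *
s=arm.get_state(); print(s)
for n in("top","side"):
    print(cal(n)[3])
    im,d=arm.grab_frame(n); cv2.imwrite(f"pics/{n}0.png",im[:,:,::-1])
    for t in("test_eye","clamp","jaw_tab","nest","lens","end_fence","side_fence","drop_bottle"):
        try:
            for r in arm.landmark_of(t,n): print(n,t,round(r["score"],2),c2w(n,r["point"]).round(4),np.round(w2p(n,c2w(n,r["point"]))))
        except Exception as e: print(t,e)
E
```

```text
pics
{'t': 0.0, 'q': array([ 1.61108168e+00,  3.59398196e-01,  1.10716081e-02, -3.70335899e-04,
       -1.22410323e+00, -2.88106346e-01]), 'qd': array([-0.00089277, -0.00022393,  0.00101818, -0.00037418,  0.00035263,
       -0.0001251 ]), 'joint_efforts': array([ 1.57304448e-04, -5.82718956e+01,  2.93048841e+01,  6.99746355e+00,
        6.73916191e-03, -1.53012897e-04]), 'eef_pos': array([0.16546707, 0.65390077, 0.22561729]), 'ee_rot': array([ 3.13992756e+00, -1.30394527e-04, -2.47947008e-01]), 'force': array([ 0.79759987, -0.09638183,  0.06177258]), 'moment': array([-0.02179432, -0.03148099,  0.01115108]), 'width': 0.0876896818254618}Traceback (most recent call last):
  File "<stdin>", line 4, in <module>
  File "h.py", line 4, in cal
    c=arm.get_calibration(n); return np.array(c["mtx"]),np.array(c["origin"]),np.array(c["rotation"]).reshape(3,3),c
                                                                              ~~~~~~~~~~~~~~~~~~~~~~~~~~~~~~~^^^^^
ValueError: cannot reshape array of size 3 into shape (3,3)
```

```bash
sed -i 's/np.array(c\["rotation"\]).reshape(3,3)/Rot.from_euler("xyz",c["rotation"]).as_matrix()/; 1a from scipy.spatial.transform import Rotation as Rot' h.py
python3 - <<'E'
from h import *
for n in("top","side"):
    print(cal(n)[3])
    im,d=arm.grab_frame(n); cv2.imwrite(f"pics/{n}0.png",im[:,:,::-1]); np.save(f"{n}0.npy",d)
    print("ground z",np.nanmedian(cloud(n,d)[...,2][d>0]))
    for t in("test_eye","clamp","jaw_tab","nest","lens","end_fence","side_fence","drop_bottle"):
        try:
            for r in arm.landmark_of(t,n): print(n,t,round(r["score"],2),c2w(n,r["point"]).round(4),np.round(w2p(n,c2w(n,r["point"]))))
        except Exception as e: print(t,e)
cv2.imwrite("pics/both0.png",np.vstack([cv2.imread("pics/top0.png"),cv2.imread("pics/side0.png")])[:, :])
E
```

```text
{'mtx': array([[453.22208322,   0.        , 318.17394156],
       [  0.        , 453.22208322, 199.0088941 ],
       [  0.        ,   0.        ,   1.        ]]), 'origin': array([ 0.35973692, -0.01780897,  1.3243153 ]), 'rotation': array([ 0.15226942,  0.02652308, -1.5621635 ])}
ground z -0.0011235088757286515
top test_eye 0.79 [ 0.7002 -0.152   0.0017] [376. 154.]
top test_eye 0.62 [ 0.5174 -0.1772  0.011 ] [385. 214.]
top clamp 0.59 [ 0.5244 -0.1812  0.0018] [386. 212.]
top jaw_tab 0.77 [ 0.5368 -0.2235  0.0842] [405. 204.]
top nest 0.6 [0.5372 0.1723 0.0026] [266. 207.]
top lens 0.93 [ 0.5413 -0.1762  0.0663] [387. 203.]
top lens 0.79 [ 0.715  -0.133   0.0658] [371. 143.]
top end_fence 0.62 [0.5447 0.1668 0.0032] [268. 205.]
top side_fence 0.57 [0.5427 0.1719 0.004 ] [266. 205.]
top drop_bottle 0.68 [ 7.352e-01 -2.000e-03 -4.000e-04] [326. 143.]
{'mtx': array([[383.43043148,   0.        , 315.06247336],
       [  0.        , 383.43043148, 198.53220484],
       [  0.        ,   0.        ,   1.        ]]), 'origin': array([ 0.06466625, -0.61849749,  0.75891217]), 'rotation': array([ 0.86718197,  0.00402174, -0.70112309])}
ground z -0.00029363586090902505
side test_eye 0.98 [ 0.5137 -0.1816  0.0151] [341. 264.]
side test_eye 0.82 [ 0.6997 -0.1443 -0.0011] [380. 227.]
side clamp 0.9 [ 5.207e-01 -1.749e-01  3.000e-04] [341. 265.]
side clamp 0.28 [ 0.463   0.4237 -0.0007] [207. 169.]
side nest 0.94 [ 0.5412  0.1683 -0.0056] [270. 197.]
side nest 0.45 [ 0.5372 -0.2292  0.0784] [363. 253.]
side nest 0.45 [0.4629 0.4229 0.0008] [207. 168.]
side lens 0.89 [ 0.7169 -0.1299  0.0644] [383. 204.]
side lens 0.78 [ 0.5392 -0.1771  0.0582] [348. 246.]
side end_fence 0.59 [0.5381 0.1737 0.0018] [268. 195.]
side end_fence 0.55 [0.5384 0.1685 0.0033] [269. 195.]
side side_fence 0.74 [0.5391 0.1722 0.0006] [268. 195.]
side drop_bottle 0.53 [ 7.382e-01 -1.000e-04  1.400e-03] [354. 195.]
```

View pics/top0.png

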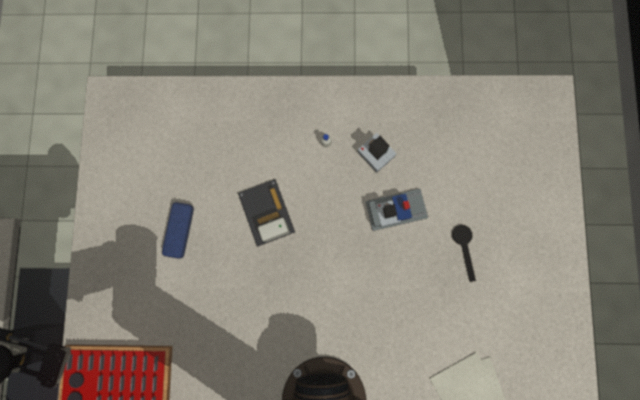

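View pics/side0.png

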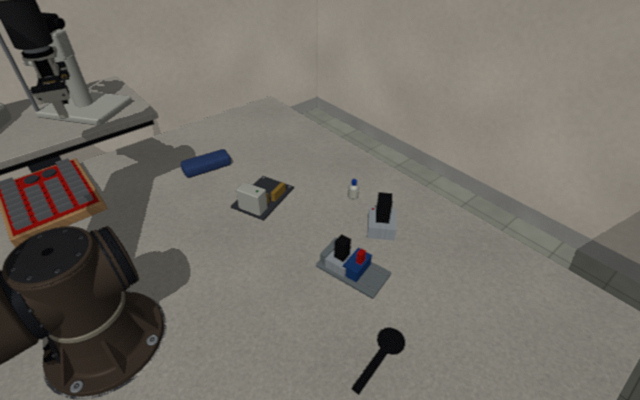

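Run:
```python
from h import *
t=cv2.imread("pics/top0.png");s=cv2.imread("pics/side0.png")
def cr(im,u,v):return cv2.resize(im[v-38:v+37,u-50:u+50],(400,300),interpolation=cv2.INTER_CUBIC)
cv2.imwrite("pics/crops.png",np.vstack([np.hstack([cr(t,266,212),cr(t,390,185)]),np.hstack([cr(s,264,197),cr(s,360,245)])]))
for n in("top","side"):
    d=np.load(f"{n}0.npy"); P=cloud(n,d).reshape(-1,3); P=P[d.ravel()>0]
    def box(lo,hi,zl,zh,name):
        m=(P[:,0]>lo[0])&(P[:,0]<hi[0])&(P[:,1]>lo[1])&(P[:,1]<hi[1])&(P[:,2]>zl)&(P[:,2]<zh)
        Q=P[m]
        if len(Q)<4: print(n,name,len(Q));return
        (c,wh,a)=cv2.minAreaRect((Q[:,:2]*1000).astype(np.float32)); print(n,name,len(Q),"c",np.round(c,1),"wh",np.round(wh,1),"a",round(a,1),"mean",(Q.mean(0)*1000).round(1))
    N=((.4,.06),(.66,.28)); C=((.42,-.3),(.61,-.08))
    box(*N,.07,.1,"head");box(*N,.033,.046,"fences");box(*N,.005,.014,"plate")
    box(*C,.09,.11,"post");box(*C,.074,.089,"tab");box(*C,.046,.054,"jaw");box(*C,.036,.046,"basetop/fixed");box(*C,.008,.016,"plate")
```

```text
top head 440 c [468.2 142.3] wh [47.5 76.4] a 20.7 mean [466.  140.6  81.9]
top fences 195 c [510.5 156.5] wh [137.7  74.6] a 20.4 mean [521.8 148.5  40.4]
top plate 1648 c [529.1 169.9] wh [219.  257.9] a 89.8 mean [533.5 179.    9.7]
top post 123 c [ 517.2 -181.1] wh [30.1 28.7] a 13.5 mean [ 516.9 -180.7   98.3]
top tab 54 c [ 523.9 -200.9] wh [34.7 69.4] a 12.3 mean [ 529.4 -213.9   81.9]
top jaw 380 c [ 524.1 -187.3] wh [ 72.7 107.8] a 13.8 mean [ 526.9 -196.2   49.5]
top basetop/fixed 314 c [ 523.1 -186.9] wh [ 73.  108.3] a 14.1 mean [ 513.1 -171.3   42.6]
top plate 677 c [ 504.9 -198.2] wh [155.9 202.3] a 6.6 mean [ 535.1 -229.5   12.1]
side head 324 c [465.8 142.2] wh [44.2 76.6] a 23.2 mean [463.2 137.8  79.9]
side fences 176 c [508.7 129. ] wh [ 66.7 155.7] a 84.9 mean [500.5 132.6  39. ]
side plate 667 c [521.1 171.4] wh [172.8 121.3] a 20.9 mean [530.8 165.4   9.5]
side post 145 c [ 517.7 -179.6] wh [32.8 28.3] a 13.5 mean [ 516.5 -180.9   96.8]
side tab 129 c [ 525.1 -199.1] wh [30.5 73.7] a 29.3 mean [ 521.8 -205.4   81.5]
side jaw 372 c [ 526.5 -185.6] wh [ 72.3 107.3] a 12.3 mean [ 523.5 -207.5   48.9]
side basetop/fixed 380 c [ 521.7 -186. ] wh [ 72.7 109.2] a 13.3 mean [ 505.  -181.    42.1]
side plate 896 c [ 531.  -208.2] wh [ 92.  165.7] a 13.4 mean [ 530.  -247.7   11.7]
```

View pics/crops.png

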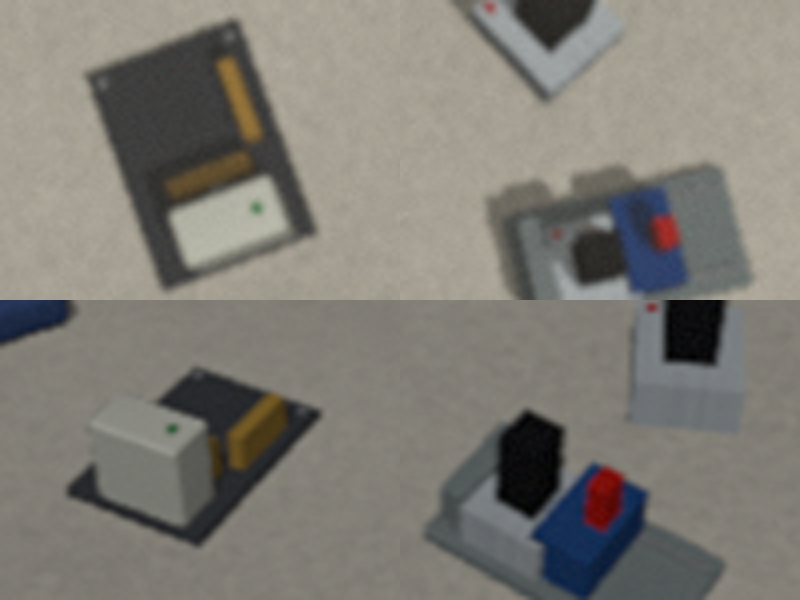

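The two candidates are the black post in the clamp at top px (389,211) and the free-standing block at (376,150). The crop shows the clamp one is smaller and sits against the blue jaw and red tab, at about (517,-180) mm, so that is the test eye. The nest is at about (540,170) mm with yaw about 200.8°. The clamp is at about (524,-178) mm with yaw about 13.4°. I'll move above the tab now.

Request:
{"op": "drive_tool", "data": {
  "targets": [
    [0.58,-0.95,0,0,0,-0.45],
    [0.58,-0.95,0,0,0,-0.45],
    [0.58,-0.95,0,0,0,-0.45],
    [0.58,-0.95,0,0,0,-0.45],
    [0.58,-0.95,0,0,0,-0.45]
  ],
  "claw": 1,
  "newtons": 30
}}

```text
t: 1.52
eef_pos: [0.2822, 0.4631, 0.2268]
ee_rot: [-3.141, 0.0, -0.485]
force: [0.8, -0.1, 0.2]
width: 0.0876
```

Request:
{"op": "drive_tool", "data": {
  "targets": [
    [0.58,-0.95,0,0,0,-0.45],
    [0.58,-0.95,0,0,0,-0.45],
    [0.58,-0.95,0,0,0,-0.45],
    [0.58,-0.95,0,0,0,-0.45],
    [0.58,-0.95,0,0,0,-0.45]
  ]
}}

```text
t: 2.15
eef_pos: [0.3982, 0.2731, 0.2269]
ee_rot: [-3.141, 0.0, -0.72]
force: [0.6, 0.3, 0.6]
width: 0.0874
```

Request:
{"op": "drive_tool", "data": {
  "targets": [
    [0.58,-0.95,0,0,0,-0.45],
    [0.58,-0.95,0,0,0,-0.45],
    [0.2,-0.96,0,0,0,-0.45],
    [0.2,-0.96,0,0,0,-0.45],
    [0.2,-0.96,0,0,0,-0.45]
  ]
}}

```text
t: 2.78
eef_pos: [0.4682, 0.0819, 0.2269]
ee_rot: [-3.141, -0.0, -0.956]
force: [0.7, 0.3, -0.2]
width: 0.0876
```

Request:
{"op": "drive_tool", "data": {
  "targets": [
    [0.2,-0.96,0,0,0,-0.45],
    [0.2,-0.96,0,0,0,-0.45],
    [0.2,-0.96,0,0,0,-0.45],
    [0.2,-0.96,0,0,0,-0.45],
    [0.2,-0.96,0,0,0,-0.45]
  ]
}}

```text
t: 3.4
eef_pos: [0.5082, -0.1102, 0.2268]
ee_rot: [-3.141, -0.0, -1.192]
force: [1.2, 0.2, 1.2]
width: 0.0878
```

Request:
{"op": "drive_tool", "data": {
  "targets": [
    [0.2,-0.96,0,0,0,-0.45],
    [0.2,-0.96,0,0,0,-0.45],
    [0.2,-0.96,0,0,0,-0.45],
    [0,0,0,0,0,0],
    [0,0,0,0,0,0]
  ]
}}

```text
t: 4.03
eef_pos: [0.5317, -0.224, 0.2264]
ee_rot: [3.141, 0.0, -1.332]
force: [-0.4, -0.2, 1.0]
width: 0.0876
```

Run:
```python
from h import *
print(arm.get_state()["q"].round(3))
for n in("top","side"):
    im=cv2.imread(f"pics/{n}0.png").astype(int); d=np.load(f"{n}0.npy"); P=cloud(n,d)
    b,g,r=im[...,0],im[...,1],im[...,2]
    m=(r>110)&(g<70)&(b<90)&(P[...,2]>.05)&(abs(P[...,0]-.53)<.06)&(abs(P[...,1]+.22)<.04)
    Q=P[m]; print(n,len(Q),(Q.mean(0)*1000).round(1)); Q=Q[Q[:,2]>.077]; print(len(Q),(Q.mean(0)*1000).round(1),(Q.min(0)*1000).round(1),(Q.max(0)*1000).round(1))
```

```text
[-0.06   0.199 -0.209 -0.    -1.163  0.299]
top 36 [ 536.2 -226.    80.7]
33 [ 535.  -225.9   83.2] [ 525.9 -233.4   79.2] [ 545.2 -219.5   89.1]
side 34 [ 534.1 -225.3   82.7]
34 [ 534.1 -225.3   82.7] [ 525.9 -231.9   79.5] [ 543.  -219.    85.5]
```

Request:
{"op": "drive_tool", "data": {
  "targets": [
    [0.08,-0.04,-1,0,0,-0.05],
    [0,0,-1,0,0,0],
    [0,0,-1,0,0,0],
    [0,0,-0.7,0,0,0],
    [0,0,-0.5,0,0,0]
  ]
}}

```text
t: 4.65
eef_pos: [0.5348, -0.2244, 0.0576]
ee_rot: [3.141, 0.0, -1.335]
force: [0.3, 0.1, 0.0]
width: 0.0876
```

Request:
{"op": "drive_tool", "data": {
  "targets": [
    [0,0,0,0,0,0],
    [0,0,0,0,0,0],
    [0,0,0,0,0,0],
    [0,0,0,0,0,0],
    [0,0,0,0,0,0]
  ],
  "claw": 0,
  "newtons": 30
}}

```text
t: 5.28
eef_pos: [0.5353, -0.2257, 0.059]
ee_rot: [-3.141, -0.0, -1.337]
force: [0.1, 0.2, -1.0]
width: 0.0428
```

Request:
{"op": "drive_tool", "data": {
  "targets": [
    [0,0,0,0,0,0],
    [0,0,0,0,0,0],
    [0,0,0,0,0,0],
    [0,0,0,0,0,0]
  ]
}}

```text
t: 5.78
eef_pos: [0.5366, -0.2254, 0.0586]
ee_rot: [-3.139, -0.001, -1.336]
force: [5.2, 1.7, -3.3]
width: 0.0196
```

Request:
{"op": "drive_tool", "data": {
  "targets": [
    [0.046,-0.195,0,0,0,0],
    [0.046,-0.195,0,0,0,0],
    [0.046,-0.195,0,0,0,0],
    [0.046,-0.195,0,0,0,0]
  ]
}}

```text
t: 6.28
eef_pos: [0.544, -0.2564, 0.0586]
ee_rot: [-3.139, -0.0, -1.336]
force: [5.0, 5.3, -1.8]
width: 0.0199
```

Request:
{"op": "drive_tool", "data": {
  "targets": [
    [0.023,-0.097,0,0,0,0],
    [0.023,-0.097,0,0,0,0],
    [0,0,0,0,0,0]
  ]
}}

```text
t: 6.65
eef_pos: [0.5457, -0.2635, 0.0586]
ee_rot: [-3.139, 0.001, -1.337]
force: [3.6, 7.5, 0.5]
width: 0.0197
```

Request:
{"op": "drive_tool", "data": {
  "targets": [
    [0.015,-0.06,0,0,0,0],
    [0,0,0,0,0,0]
  ]
}}

```text
t: 6.9
eef_pos: [0.5457, -0.2637, 0.0586]
ee_rot: [-3.14, 0.003, -1.337]
force: [2.0, 20.0, 5.6]
width: 0.0197
```

Request:
{"op": "drive_tool", "data": {
  "targets": [
    [-0.015,0.06,0,0,0,0],
    [0,0,0,0,0,0],
    [0,0,0,0,0,0],
    [0,0,0,0,0,0],
    [0,0,0,0,0,0]
  ],
  "claw": 1
}}

```text
t: 7.52
eef_pos: [0.5442, -0.2649, 0.0585]
ee_rot: [3.141, 0.0, -1.337]
force: [-0.4, -0.5, -0.3]
width: 0.0643
```

Run:
```python
from h import *
for n in("top","side"):
    im,d=arm.grab_frame(n); cv2.imwrite(f"pics/{n}1.png",im[:,:,::-1]);P=cloud(n,d)
    for t in("jaw_tab","test_eye"):
        for r in arm.landmark_of(t,n): print(n,t,round(r["score"],2),c2w(n,r["point"]).round(4))
    b=im.astype(int); r,g,bb=b[...,0],b[...,1],b[...,2]
    m=(r>110)&(g<70)&(bb<90)&(P[...,2]>.05)&(abs(P[...,0]-.53)<.06)&(abs(P[...,1]+.25)<.06); print(P[m].mean(0) if m.any() else None)
```

```text
top jaw_tab 0.66 [ 0.5431 -0.2602  0.0871]
top test_eye 0.62 [ 0.5206 -0.1773  0.0141]
top test_eye 0.48 [ 0.6996 -0.1506 -0.0016]
top test_eye 0.3 [ 0.3842 -0.4127  0.0038]
None
side jaw_tab 0.47 [ 0.5448 -0.264   0.0779]
side test_eye 0.88 [ 0.5106 -0.1822  0.015 ]
None
```

Request:
{"op": "drive_tool", "data": {
  "targets": [
    [0,0,1,0,0,0],
    [0,0,0.9,0,0,1],
    [-0.17,0.53,0,0,0,1],
    [-0.17,0.53,0,0,0,1],
    [-0.17,0.53,0,0,0,1]
  ],
  "claw": 0.75
}}

```text
t: 8.45
eef_pos: [0.5237, -0.2004, 0.1347]
ee_rot: [-3.141, -0.0, -0.915]
force: [0.2, 0.4, 1.0]
width: 0.0659
```

Request:
{"op": "drive_tool", "data": {
  "targets": [
    [-0.17,0.52,0,0,0,1],
    [0,0,0,0,0,1],
    [0,0,0,0,0,1],
    [0,0,0,0,0,1],
    [0,0,0,0,0,1]
  ]
}}

```text
t: 9.07
eef_pos: [0.5172, -0.1801, 0.1347]
ee_rot: [-3.142, -0.0, -0.391]
force: [-0.3, -0.0, -0.8]
width: 0.066
```

Request:
{"op": "drive_tool", "data": {
  "targets": [
    [0,0,0,0,0,1],
    [0,0,0,0,0,1],
    [0,0,0,0,0,1],
    [0,0,0,0,0,1],
    [0,0,0,0,0,1]
  ]
}}

```text
t: 9.7
eef_pos: [0.5171, -0.1802, 0.1346]
ee_rot: [-3.142, -0.0, 0.133]
force: [-0.5, 0.0, 0.2]
width: 0.0658
```

Request:
{"op": "drive_tool", "data": {
  "targets": [
    [0,0,0,0,0,1],
    [0,0,0,0,0,0]
  ]
}}

```text
t: 9.95
eef_pos: [0.5171, -0.1802, 0.1346]
ee_rot: [-3.142, -0.0, 0.233]
force: [-0.0, -0.2, 0.5]
width: 0.0655
```

Request:
{"op": "drive_tool", "data": {
  "targets": [
    [0,0,-0.8,0,0,0],
    [0,0,-0.7,0,0,0],
    [0,0,-0.5,0,0,0],
    [0,0,0,0,0,0],
    [0,0,0,0,0,0]
  ]
}}

```text
t: 10.58
eef_pos: [0.5178, -0.1803, 0.0553]
ee_rot: [3.141, -0.001, 0.233]
force: [0.2, -1.0, 0.3]
width: 0.0655
```

Request:
{"op": "drive_tool", "data": {
  "targets": [
    [0,0,0,0,0,0],
    [0,0,0,0,0,0],
    [0,0,0,0,0,0],
    [0,0,0,0,0,0],
    [0,0,0,0,0,0]
  ],
  "claw": 0,
  "newtons": 40
}}

```text
t: 11.2
eef_pos: [0.5171, -0.1802, 0.0546]
ee_rot: [-3.142, -0.0, 0.234]
force: [0.1, 1.8, 1.1]
width: 0.0278
```

Request:
{"op": "drive_tool", "data": {
  "targets": [
    [0,0,0,0,0,0],
    [0,0,0,0,0,0]
  ]
}}

```text
t: 11.45
eef_pos: [0.5171, -0.1801, 0.0546]
ee_rot: [-3.141, 0.0, 0.234]
force: [-1.1, 0.8, 1.6]
width: 0.0277
```

Request:
{"op": "drive_tool", "data": {
  "targets": [
    [0,0,0.3,0,0,0],
    [0,0,0.5,0,0,0],
    [0,0,0.6,0,0,0],
    [0,0,0.6,0,0,0],
    [0,0,0.6,0,0,0]
  ]
}}

```text
t: 12.08
eef_pos: [0.5168, -0.1802, 0.1598]
ee_rot: [-3.141, 0.0, 0.234]
force: [-0.7, 1.0, -2.9]
width: 0.028
```

Request:
{"op": "drive_tool", "data": {
  "targets": [
    [0.02,0.31,0,0,0,-1],
    [0.02,0.31,0,0,0,-1],
    [0.02,0.31,0,0,0,-1],
    [0.02,0.31,0,0,0,-1],
    [0.02,0.31,0,0,0,-1]
  ]
}}

```text
t: 12.7
eef_pos: [0.5209, -0.1179, 0.1589]
ee_rot: [3.142, 0.0, -0.293]
force: [0.4, 0.1, -3.2]
width: 0.0279
```

Request:
{"op": "drive_tool", "data": {
  "targets": [
    [0.02,0.31,0,0,0,-1],
    [0.02,0.31,0,0,0,-1],
    [0.02,0.31,0,0,0,-1],
    [0.02,0.31,0,0,0,-1],
    [0.02,0.31,0,0,0,-1]
  ]
}}

```text
t: 13.32
eef_pos: [0.5249, -0.0559, 0.159]
ee_rot: [3.142, 0.0, -0.817]
force: [0.0, 0.6, -2.7]
width: 0.0279
```

Request:
{"op": "drive_tool", "data": {
  "targets": [
    [0.02,0.31,0,0,0,-1],
    [0.02,0.31,0,0,0,-1],
    [0.02,0.31,0,0,0,-1],
    [0.02,0.31,0,0,0,-1],
    [0.02,0.31,0,0,0,-1]
  ]
}}

```text
t: 13.95
eef_pos: [0.5289, 0.0061, 0.1589]
ee_rot: [3.141, 0.0, -1.34]
force: [-0.7, -0.3, -3.1]
width: 0.0279
```

Request:
{"op": "drive_tool", "data": {
  "targets": [
    [0.02,0.31,0,0,0,-1],
    [0.02,0.31,0,0,0,-1],
    [0.02,0.31,0,0,0,-1],
    [0.02,0.31,0,0,0,-1],
    [0.02,0.31,0,0,0,-1]
  ]
}}

```text
t: 14.58
eef_pos: [0.5329, 0.068, 0.1589]
ee_rot: [3.141, -0.0, -1.864]
force: [0.3, 0.2, -2.9]
width: 0.0279
```

Request:
{"op": "drive_tool", "data": {
  "targets": [
    [0.02,0.31,0,0,0,-1],
    [0.02,0.31,0,0,0,-1],
    [0.02,0.31,0,0,0,-1],
    [0.02,0.31,0,0,0,-1],
    [0.02,0.31,0,0,0,-1]
  ]
}}

```text
t: 15.2
eef_pos: [0.537, 0.13, 0.1589]
ee_rot: [3.141, -0.0, -2.388]
force: [0.5, -0.4, -3.1]
width: 0.0278
```

Request:
{"op": "drive_tool", "data": {
  "targets": [
    [0.02,0.31,0,0,0,-1],
    [0.02,0.31,0,0,0,-1],
    [0.02,0.31,0,0,0,-1],
    [0.02,0.31,0,0,0,-0.77],
    [0,0,0,0,0,0]
  ]
}}

```text
t: 15.82
eef_pos: [0.5403, 0.1798, 0.1588]
ee_rot: [3.142, -0.0, -2.778]
force: [0.4, 0.1, -2.2]
width: 0.0279
```

Run:
```python
from h import *
s=arm.get_state();print(s["t"],s["q"].round(3),s["eef_pos"],s["ee_rot"],s["force"],s["width"])
ims=[]
for n in("top","side"):
    im,d=arm.grab_frame(n); im=im[:,:,::-1]; u,v=map(int,w2p(n,(.53,.17,.05)))
    ims.append(cv2.resize(im[v-45:v+45,u-60:u+60],(400,300),interpolation=cv2.INTER_CUBIC))
    for t in("test_eye","lens","jaw_tab"):
        for r in arm.landmark_of(t,n): print(n,t,round(r["score"],2),c2w(n,r["point"]).round(4))
cv2.imwrite("pics/c2.png",np.hstack(ims))
```

```text
15.825 [ 0.665  0.241 -0.319 -0.    -1.011 -1.872] [0.54026683 0.17984088 0.15878694] [ 3.14157474e+00 -1.03991662e-04 -2.77779274e+00] [ 0.42716891  0.10860864 -2.15861321] 0.027946718121546716
top test_eye 0.79 [ 0.6968 -0.1515  0.0011]
top test_eye 0.72 [0.5388 0.1781 0.1193]
top lens 0.89 [ 0.7176 -0.1348  0.0649]
top lens 0.66 [0.5215 0.1689 0.1679]
top jaw_tab 0.85 [ 0.5459 -0.2586  0.0867]
side test_eye 0.89 [ 0.7005 -0.1459  0.0011]
side test_eye 0.55 [0.5357 0.1742 0.1181]
side test_eye 0.47 [ 0.5408  0.1728 -0.0051]
side lens 0.8 [0.5173 0.1674 0.1657]
side lens 0.76 [ 0.7161 -0.1279  0.0654]
side jaw_tab 0.93 [ 0.5414 -0.2681  0.0789]
```

View pics/c2.png

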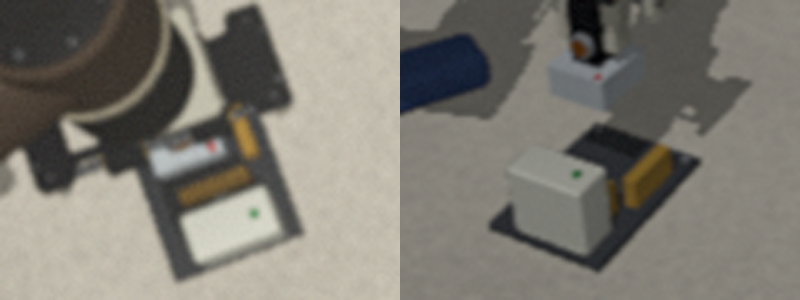

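Request:
{"op": "drive_tool", "data": {
  "targets": [
    [0.09,0.035,-0.6,0,0,0],
    [0,0,-0.7,0,0,0],
    [0,0,-0.7,0,0,0],
    [0,0,-0.4,0,0,0],
    [0,0,-0.15,0,0,0]
  ]
}}

```text
t: 16.85
eef_pos: [0.5438, 0.1805, 0.0559]
ee_rot: [-3.141, -0.001, -2.779]
force: [-0.2, 0.2, -2.5]
width: 0.028
```

Request:
{"op": "drive_tool", "data": {
  "targets": [
    [0,0,-0.03,0,0,0],
    [0,0,-0.03,0,0,0],
    [0,0,-0.02,0,0,0],
    [0,0,0,0,0,0]
  ]
}}

```text
t: 17.35
eef_pos: [0.5441, 0.1809, 0.0537]
ee_rot: [3.141, 0.001, -2.779]
force: [0.4, 0.8, -3.0]
width: 0.0277
```

Request:
{"op": "drive_tool", "data": {
  "targets": [
    [0,0,-0.025,0,0,0],
    [0,0,0,0,0,0]
  ]
}}

```text
t: 17.6
eef_pos: [0.5441, 0.1809, 0.0526]
ee_rot: [3.142, 0.0, -2.779]
force: [0.2, -0.1, -0.6]
width: 0.0279
```

Request:
{"op": "drive_tool", "data": {
  "targets": [
    [0,0,-0.02,0,0,0],
    [0,0,0,0,0,0]
  ]
}}

```text
t: 17.85
eef_pos: [0.5442, 0.1809, 0.0526]
ee_rot: [-3.142, 0.001, -2.779]
force: [-3.2, -1.2, 8.4]
width: 0.0279
```

Request:
{"op": "drive_tool", "data": {
  "targets": [
    [0,0,0.014,0,0,0],
    [-0.047,-0.018,0,0,0,0],
    [-0.047,-0.018,0,0,0,0],
    [-0.047,-0.018,0,0,0,0],
    [0,0,0,0,0,0]
  ]
}}

```text
t: 18.48
eef_pos: [0.5396, 0.1794, 0.0527]
ee_rot: [3.141, 0.003, -2.778]
force: [5.6, 0.4, 1.6]
width: 0.0278
```

Request:
{"op": "drive_tool", "data": {
  "targets": [
    [0.018,-0.047,0,0,0,0],
    [0.018,-0.047,0,0,0,0],
    [0.018,-0.047,0,0,0,0],
    [0,0,0,0,0,0]
  ]
}}

```text
t: 18.98
eef_pos: [0.5416, 0.1746, 0.0527]
ee_rot: [3.14, 0.003, -2.779]
force: [2.8, 5.3, 2.0]
width: 0.0276
```

Request:
{"op": "drive_tool", "data": {
  "targets": [
    [-0.023,-0.009,0,0,0,0],
    [0,0,0,0,0,0]
  ]
}}

```text
t: 19.23
eef_pos: [0.5415, 0.1746, 0.0528]
ee_rot: [3.14, 0.005, -2.778]
force: [4.7, 5.9, -0.9]
width: 0.0277
```

Request:
{"op": "drive_tool", "data": {
  "targets": [
    [-0.023,-0.009,0,0,0,0],
    [0,0,0,0,0,0]
  ]
}}

```text
t: 19.48
eef_pos: [0.5413, 0.1746, 0.0528]
ee_rot: [3.14, 0.006, -2.778]
force: [8.2, 4.8, -3.6]
width: 0.0278
```

Request:
{"op": "drive_tool", "data": {
  "targets": [
    [0.009,-0.023,0,0,0,0],
    [0,0,0,0,0,0]
  ]
}}

```text
t: 19.73
eef_pos: [0.5416, 0.174, 0.0529]
ee_rot: [3.14, 0.006, -2.778]
force: [6.8, 7.6, -2.6]
width: 0.0277
```

Request:
{"op": "drive_tool", "data": {
  "targets": [
    [0.009,-0.023,0,0,0,0],
    [0,0,0,0,0,0]
  ]
}}

```text
t: 19.98
eef_pos: [0.5418, 0.1734, 0.0529]
ee_rot: [3.139, 0.007, -2.778]
force: [5.6, 9.1, -2.5]
width: 0.028
```

Request:
{"op": "drive_tool", "data": {
  "targets": [
    [0.009,-0.023,-0.006,0,0,0],
    [0,0,0,0,0,0]
  ]
}}

```text
t: 20.23
eef_pos: [0.5419, 0.1733, 0.0529]
ee_rot: [3.138, 0.007, -2.778]
force: [1.4, 12.9, 1.0]
width: 0.0281
```

Request:
{"op": "drive_tool", "data": {
  "targets": [
    [0.009,-0.023,0,0,0,0],
    [0,0,0,0,0,0]
  ]
}}

```text
t: 20.48
eef_pos: [0.5419, 0.1732, 0.0529]
ee_rot: [3.137, 0.007, -2.777]
force: [-1.3, 17.5, 2.6]
width: 0.0283
```

Run:
```python
from h import *
s=arm.get_state();print(s["t"],s["eef_pos"],s["ee_rot"],s["force"],s["moment"])
ims=[]
for n in("top","side"):
    im,d=arm.grab_frame(n); im=im[:,:,::-1]; u,v=map(int,w2p(n,(.53,.165,.03)))
    ims.append(cv2.resize(im[v-24:v+24,u-32:u+32],(400,300),interpolation=cv2.INTER_CUBIC))
    np.save(f"{n}2.npy",d);cv2.imwrite(f"pics/{n}2.png",im)
    for t in("test_eye","lens","nest"):
        for r in arm.landmark_of(t,n): print(n,t,round(r["score"],2),c2w(n,r["point"]).round(4))
    P=cloud(n,d); w=np.radians(200.8); o=np.array([.5398,.170])
    q=P[...,:2]-o; X=1000*(q[...,0]*np.cos(w)+q[...,1]*np.sin(w)); Y=1000*(-q[...,0]*np.sin(w)+q[...,1]*np.cos(w)); Z=P[...,2]*1000
    b=im.astype(int); brass=(b[...,2]-b[...,0]>40)&(b[...,2]>90)
    m=brass&(Z>33)&(Z<47)&(abs(X)<60)&(abs(Y)<60)
    for nm,mm in(("end",m&(X>26)),("sideF",m&(X<26)&(Y>20)),("base",(~brass)&(Z>33)&(Z<46)&(X>-45)&(X<40)&(abs(Y)<36))):
        if mm.any(): print(n,nm,mm.sum(),"X",np.percentile(X[mm],[3,50,97]).round(1),"Y",np.percentile(Y[mm],[3,50,97]).round(1))
cv2.imwrite("pics/c3.png",np.hstack(ims))
```

```text
20.475 [0.54189233 0.17322825 0.05293787] [ 3.13722788  0.00706851 -2.77747553] [-1.27858879 17.45329385  2.59838378] [6.93825141 0.61671523 0.32985532]
top test_eye 0.8 [ 0.6981 -0.1522  0.0028]
top test_eye 0.68 [0.5422 0.1752 0.0153]
top lens 0.78 [ 0.7191 -0.1353  0.0699]
top nest 0.83 [ 0.5399  0.1715 -0.0013]
top end 78 X [33.2 38.2 43.3] Y [-32.9  -5.6  22.4]
top base 84 X [17.3 26.2 32.6] Y [-25.6  -6.4  25.7]
side test_eye 0.76 [0.5354 0.1699 0.0116]
side test_eye 0.4 [ 0.5231 -0.1772 -0.0018]
side lens 0.7 [0.5175 0.1644 0.058 ]
side lens 0.56 [ 0.7172 -0.1294  0.0652]
side lens 0.38 [0.4646 0.4255 0.0035]
side nest 0.59 [0.54   0.1707 0.0023]
side nest 0.55 [ 5.403e-01  1.707e-01 -5.000e-04]
side sideF 47 X [-25.9  -2.5  24.3] Y [25.  31.8 37.5]
side base 112 X [-34.3  13.   35.2] Y [-26.1  17.   29.3]
```

View pics/c3.png

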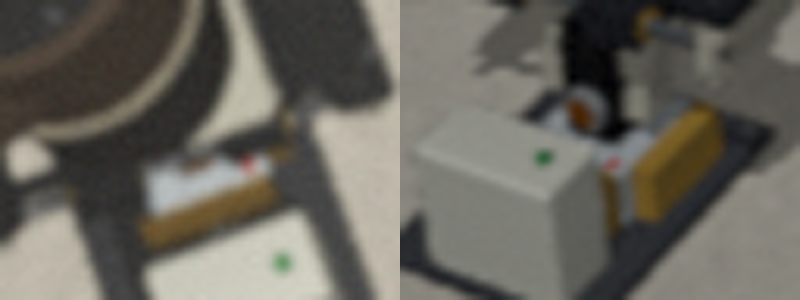

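Request:
{"op": "drive_tool", "data": {
  "targets": [
    [-0.023,-0.009,0,0,0,0],
    [0,0,0,0,0,0]
  ],
  "newtons": 50
}}

```text
t: 21.12
eef_pos: [0.5419, 0.1732, 0.053]
ee_rot: [3.137, 0.009, -2.777]
force: [1.5, 17.1, -1.4]
width: 0.0282
```

Request:
{"op": "drive_tool", "data": {
  "targets": [
    [-0.023,-0.009,-0.005,0,0,0],
    [0,0,0,0,0,0],
    [0,0,0,0,0,0],
    [0,0,0,0,0,0]
  ]
}}

```text
t: 21.62
eef_pos: [0.5418, 0.1732, 0.053]
ee_rot: [3.137, 0.01, -2.777]
force: [5.5, 18.1, -2.1]
width: 0.028
```

Request:
{"op": "drive_tool", "data": {
  "targets": [
    [0,0,-0.02,0,0,0],
    [0,0,0,0,0,0],
    [0,0,0,0,0,0]
  ]
}}

```text
t: 22.0
eef_pos: [0.5418, 0.1732, 0.053]
ee_rot: [3.137, 0.011, -2.777]
force: [1.4, 17.3, 6.0]
width: 0.0275
```

Run:
```python
from h import *
s=arm.get_state();print(s["t"],s["eef_pos"],s["ee_rot"],s["force"],s["moment"],s["width"])
w=np.radians(200.8)
f=s["force"];print("nest force x,y",f[0]*np.cos(w)+f[1]*np.sin(w),-f[0]*np.sin(w)+f[1]*np.cos(w))
ims=[]
for n in("top","side"):
    im,d=arm.grab_frame(n); im=im[:,:,::-1]; u,v=map(int,w2p(n,(.53,.165,.03)))
    ims.append(cv2.resize(im[v-24:v+24,u-32:u+32],(400,300),interpolation=cv2.INTER_CUBIC))
    for t in("test_eye","lens","jaw_tab"):
        for r in arm.landmark_of(t,n): print(n,t,round(r["score"],2),c2w(n,r["point"]).round(4))
cv2.imwrite("pics/c4.png",np.hstack(ims))
s=arm.get_state();print(s["t"],s["eef_pos"],s["force"],s["qd"].round(4))
```

```text
22.0 [0.54182949 0.17324328 0.05299378] [ 3.13727666  0.01055381 -2.77669367] [ 1.39437304 17.32426941  5.99042282] [ 6.65916779 -0.53790191  0.26638696] 0.027517002465147815
nest force x,y -7.455464409268021 -15.700020293494795
top test_eye 0.52 [0.5419 0.1731 0.0107]
top lens 0.87 [ 0.7165 -0.1328  0.0637]
top lens 0.62 [0.5189 0.1645 0.0634]
top jaw_tab 0.57 [ 0.5467 -0.2628  0.0868]
side test_eye 0.77 [ 6.998e-01 -1.451e-01 -2.000e-04]
side test_eye 0.59 [0.5387 0.1697 0.0122]
side test_eye 0.28 [ 0.522  -0.177  -0.0027]
side lens 0.89 [ 0.7188 -0.131   0.0646]
side lens 0.65 [0.5178 0.1666 0.0589]
side jaw_tab 0.91 [ 0.544  -0.2657  0.08  ]
22.4 [0.54183388 0.17322256 0.05298002] [ 2.06489562 18.02966667  5.59609608] [-0.001   0.0004  0.0018 -0.0006 -0.0008  0.0022]
```

View pics/c4.png

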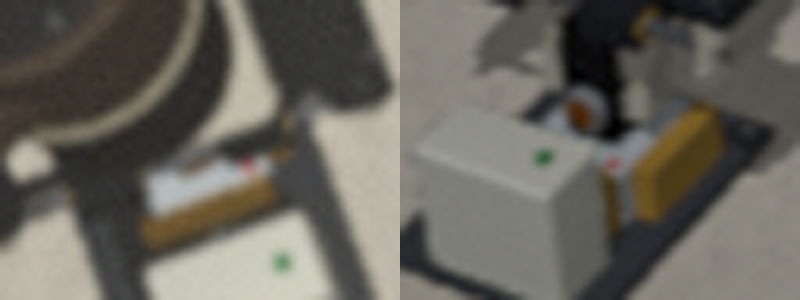

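Request:
{"op": "drive_tool", "data": {
  "targets": [
    [-0.03,-0.011,0,0,0,0],
    [-0.03,-0.011,0,0,0,0],
    [0,0,0,0,0,0],
    [0,0,0,0,0,0]
  ]
}}

```text
t: 22.9
eef_pos: [0.5416, 0.1732, 0.0532]
ee_rot: [3.137, 0.015, -2.776]
force: [8.9, 16.4, -2.3]
width: 0.0278
```

Request:
{"op": "drive_tool", "data": {
  "targets": [
    [-0.02,-0.008,-0.01,0,0,0],
    [0,0,0,0,0,0],
    [0,0,0,0,0,0],
    [0,0,0,0,0,0],
    [0,0,0,0,0,0]
  ]
}}

```text
t: 23.52
eef_pos: [0.5416, 0.1732, 0.0532]
ee_rot: [3.137, 0.016, -2.776]
force: [10.4, 16.3, -0.7]
width: 0.0279
```

Request:
{"op": "drive_tool", "data": {
  "targets": [
    [0,0,0,0,0,0],
    [0,0,0,0,0,0],
    [0,0,0,0,0,0],
    [0,0,0,0,0,0],
    [0,0,0,0,0,0]
  ]
}}

```text
t: 24.15
eef_pos: [0.5416, 0.1732, 0.0532]
ee_rot: [3.137, 0.016, -2.776]
force: [11.4, 16.3, -0.5]
width: 0.0278
```

```bash
python3 -c "
from station import arm
print(arm.job_done()); s=arm.get_state(); print(s['t'],s['eef_pos'],s['force'],s['width'])"
```

```text
the job is handed in; nothing more can be done
None
the job is handed in; nothing more can be done
```

The job is handed in with the test eye held in the nest corner, pressed against both fences. I saw no verdict, so the result rests on my own checks.

**What I did**
- I pinched the red tab and pulled the jaw about 39 mm, until it stopped under 20 N. The tab later measured about 39–40 mm from its start.
- I gripped the post across its y faces and lifted the test eye out.
- I turned it 172.6° so the lens faces the sight head and lowered it onto the dark plate.
- I then pushed it against the end fence and the side fence.

**Last checks, at t = 24.1 s of 58 s**
- **Push:** the wrist force was steady, about 16 N towards the end fence and 11 N towards the side fence. These are wrist readings; friction may carry part of them, so the force on each fence is not measured separately.
- **Grip:** 50 N set, with the opening steady at 27.8 mm on the 28 mm post.
- **Pose:** the tool tilted about 0.016 rad and its yaw was within about 0.01 rad of the nest's. The last picture, at t = 22.0 s, showed no gap at either fence.
- **Bystanders:** the path stayed clear of all three by plan, but I did not re-measure them at the end.

**What disagreed**
- The tool stopped about 3 mm (x) and 2–3 mm (y) short of where my camera estimate put the nest origin. I put this down to calibration and the estimate, because both directions were firmly blocked by a rigid stop.
- The plate carried only part of the eye's weight at the end. The tool had risen about 0.6 mm above where the eye first touched the plate, inside the 2.5 mm limit.
- The force readings after hand-in could not be taken.

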